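# Clear the drip tray into the carry tote

### The arm

A 6-joint arm with a two-finger parallel gripper is mounted at the origin on the work surface. World frame = base frame: x ahead of the robot, y to its left, z up, the work surface at z = 0. Lengths are in mm, angles in rad, forces in N, time in s.
With the tool pointing down it reaches from about 275 to 875 mm from the base axis. Payload 12.5 kg.
Tool frame: the origin (TCP) lies at the very end of the fingers, on their centre line; the grasp point (between the pads) lies 19 mm behind it; z points along the fingers, y is the line along which they close (so a half turn about z gives the same grasp; the last joint's range is limited). The gripper opens to 85 mm and grips with 20 to 120 N. Pads are 22 mm wide; open, the fingers measure 114 mm over their backs; the gripper's body (76 mm by 85 mm) begins 54 mm behind the grasp point. The pads swing forward as they close: fully open they stand 13 mm farther back than shut.
Start: joints at [-1.355, 0.351, 1.652, -0, 1.139, -0.085], TCP at [162.976, -525.284, 231.29] pointing down, gripper open.
Joint ranges: [-2.75, 2.75], [-0.79, 2.1], [0.01, 2.65], [-1.57, 4.71], [0.07, 3.14], [-2.87, 2.87]. Speed limits (rad/s): [2.22, 2.22, 2.79, 3.14, 3.14, 3.14].

### API

Orientations are given as [roll, pitch, yaw] about the fixed x, y, z axes, in that order (R = Rz(yaw) Ry(pitch) Rx(roll)).
In Python, from rig import bot, viewer, spotter gives the robot as it stands.
- The arm moves only by the tool move_arm, never from a script. Its argument "rows" is a list of rows, each an object with "translation": the shift along the tool's x, y, z each as a share of 0.1 m, from -1 to 1, a list of three; "twist": the turn about the tool's z as a share of pi/4 rad, from -1 to 1. In form: [{"translation": [tx, ty, tz], "twist": twist}, ...]. A call has 1 to 12 rows; each row is the pose to reach, as a shift and turn from the pose commanded when the call began, along the tool's axes at that moment; what a row does not reach only later rows make up. A row lasts 1/8 s, in which the tool goes at most 62.5 mm and 10.7 degrees, less where a joint would pass 70% of its speed; a pose out of reach is approached as far as the arm can. A call with a number of a shift or a turn outside -1 to 1 is refused whole. A call with a gripper value outside its range is refused whole. "claw" is the closure, from -1 (fully open) to 1 (shut), set as the call begins (left out, the last holds). The fingers move at their own pace and stop on an object; the grip force is fixed at half the most. Time passes only in rows, so rows that repeat a pose let the fingers close. It gives the time, the measured TCP pose, the force, the opening and the grip force at its end, in the units of the state.
- bot.sense(): the state, without advancing time (a new reading comes with each control period).
- viewer.grab_frame(name): name is "scene" or "side" or "wrist"; returns a dict with "frame" (480x640x3 uint8, blue, green, red), "intrinsics" (3x3 intrinsics, pixels), "k1" (the pictures are not rectified: a ray, as slopes to the right and down, at radius r is drawn at 1 + k1 r^2 times it, then the intrinsics apply), "cam_to_world" (4x4, takes a point from camera to world coordinates). Camera axes: x right, y up, looking along -z (the intrinsics and any distortion apply to the point x, -y, -z); pixel columns grow to the right and rows downward; lengths in mm; the calibration is good to about 2 mm. A picture is of the moment at which its call begins. There is no depth.
- bot.close_job(): hands the job in; it is judged then, once.
Trained networks look in the newest picture that a camera, given by its name, has taken for a name from the list of things; names that differ only in an ending like _2 or _b are one class to them, and where a whole thing is asked for, a point or a joint stands for the part that bears it (a point fixed in the world has none). Each returns a list of dicts, best first, with "score" (0 to 1); they miss things now and then, are a little off and sometimes report something else, mostly with a low value. They report only what shows in the picture. A call takes as long as a camera call. They do not tell look-alikes from the thing itself.
- spotter.silhouettes(thing, camera): "region" (480x640 bool, what is visible of it) and "uv" ([column, row] in pixels, amid what is visible of it).
The state is a dict: "time": time; "joints": joint angles; "qd": joint speeds; "effort": joint torques, N m; "eef_pos": TCP position; "ee_rot": TCP orientation; "force": force on the tool from outside, world axes, zero at the start; "ft_torque": the same for the moment, N m; "width": finger opening in mm; "grip_force": force on a finger pad.
Only numpy, scipy, OpenCV 4.12 (cv2) and the standard library are available. Lean on these libraries where they do the work, as an engineer would, in place of code of your own. Each camera call takes 0.05 s, during which the arm holds its last target. There are 200 camera calls.

### The job

The washing-up is dry: collect the steel mug and the soap box from the green drip tray into the yellow carry tote, setting them down rather than dropping them. The mug goes upright in the blue-floored bay; the soap box, which stands on end, must first be laid flat on the red trivet with its steel clip facing up and let go, then taken up again and laid flat, clip up, in the white-floored bay. Leave the glass jar and the wooden spoon alone.

Things in the scene. Friction and masses are not known exactly. Their poses are not given: they have to be found in the camera images.
- tray: green plastic drip tray, fixed, 200 (x) x 310 (y) x 18 mm high, floor and walls 5 mm thick; origin under its centre. The mug and the soap box stand in it side by side along its y axis, 95 to 180 mm apart, either one on either side
- mug: open steel mug standing upright, 62 mm diameter, 78 mm high, wall 3 mm; origin under its centre, z up; its handle is on its +y side, reaching 53 mm from the axis, between 27 and 65 mm high. At the start the handle points to the robot's left, within 0.65 rad; it can be gripped across its x axis
- soapbox: closed blue plastic soap box with a white seam, standing on its short end: 62 mm (own x) x 34 mm (own y) x 95 mm (own z); origin at the centre of the end it stands on. A steel clip 22 mm wide stands 5 mm proud of its +y broad face, from z 46 to 86 mm; at the start it looks towards the robot's left, within 0.6 rad. Clip up means its own y axis points up
- soapbox_mid (a point): centre of the soap box: 17 mm above what it lies on when flat
- trivet: red round silicone trivet, fixed, 160 mm diameter, 8 mm thick; origin under its centre
- tote: yellow carry tote, fixed, 250 (x) x 275 (y) x 65 mm high, walls 5 mm, floor 5 mm thick; origin under its centre. A 5 mm thick, 45 mm high divider along its x axis at y = 0 splits it into two bays, each 240 (x) by 130 mm (y): blue floor on its -y side (centre y = -70 mm), white floor on its +y side (centre y = +70 mm)
- jar: glass jar with red twist cap, 70 mm diameter, 110 mm high, bystander beyond the trivet; origin under its centre
- spoon: wooden spoon lying beyond the tote, bystander; origin under its middle, own x along its length
Things that resemble listed ones, but are neither listed nor needed, are in the scene too. Several things have the shape of the trivet; the one meant has the colours described above.

How it is judged:
By the outcome, as a careful person would: the job done as asked, in the order asked, and still so for the second after the job is handed in, with the robot touching nothing.
It also fails if it takes over 61 s, if anything falls off the work surface, if the arm or the gripper's body presses on something with over 40 N, if the wrist force passes 120 N, or if a joint passes its speed limit or range.

## Working session

There is one attempt and no reset: what is moved stays moved. The work goes in short steps, Python scripts to look and compute and a tool call to move; the robot and the scene stay as the last step left them, time stands still between calls to the robot, and variables do not carry over. Pictures are saved under pics/ and viewed, at most 10 in all, crops included, and the job is handed in when it is done.

Besides the shell and the picture viewer there is one more tool, called after "Call:" as a command line: name --argument value ..., lists and objects as JSON in quotes. move_arm: Moves the arm, as the interface text tells. Shift numbers are shares of 0.1 m and turn numbers shares of pi/4 rad, none past 1 either way. Its arguments: {"type":"object","properties":{"rows":{"type":"array"},"claw":{"type":"number"}},"required":["rows"]}

```bash
mkdir -p pics; cat > h.py <<'E'
import numpy as np, cv2
from scipy.spatial.transform import Rotation as Rn
from rig import bot, viewer, spotter
def ray(f,uv):
    K=f["intrinsics"];p=(np.array(uv,float)-[K[0,2],K[1,2]])/[K[0,0],K[1,1]]
    d=p.copy()
    for _ in range(20): d=p/(1+f["k1"]*(d@d))
    M=f["cam_to_world"];v=M[:3,:3]@np.array([d[0],-d[1],-1]);return M[:3,3],v
def onz(f,uv,z):
    o,v=ray(f,uv);return (o+v*(z-o[2])/v[2])[:2]
def proj(f,P):
    M=f["cam_to_world"];q=(np.atleast_2d(P)-M[:3,3])@M[:3,:3]
    d=np.c_[q[:,0],-q[:,1]]/-q[:,2:];d=d*(1+f["k1"]*(d**2).sum(1,keepdims=True))
    K=f["intrinsics"];return d*[K[0,0],K[1,1]]+[K[0,2],K[1,2]]
E
python3 - <<'E'
from h import *
import pickle
fs={}
for c in ["scene","side","wrist"]:
    f=viewer.grab_frame(c);fs[c]=f
    print(c,f["cam_to_world"].round(2).tolist(),f["k1"])
    cv2.imwrite(f"pics/{c}0.png",f["frame"])
    if c=="wrist": continue
    det={}
    for t in ["tray","mug","soapbox","trivet","tote","jar","spoon"]:
        det[t]=spotter.silhouettes(t,c)
        print(t,[(round(d["score"],2),np.round(d["uv"]).tolist(),int(d["region"].sum())) for d in det[t]][:5])
    fs[c+"d"]=det
pickle.dump(fs,open("f0.pkl","wb"))
print(bot.sense())
E
```

```text
scene [[0.16, -0.63, 0.76, 1450.82], [0.99, 0.09, -0.14, -151.18], [0.02, 0.77, 0.63, 833.14], [0.0, 0.0, 0.0, 1.0]] -0.019866960118208765
tray [(0.61, [428.0, 244.0], 5352)]
mug [(0.87, [448.0, 220.0], 959)]
soapbox [(0.81, [398.0, 230.0], 777), (0.32, [171.0, 259.0], 12215)]
trivet [(0.94, [383.0, 190.0], 1519), (0.75, [192.0, 195.0], 1240), (0.74, [314.0, 346.0], 4218), (0.64, [308.0, 253.0], 2338)]
tote []
jar [(0.61, [379.0, 291.0], 1760)]
spoon [(0.78, [238.0, 338.0], 859)]
side [[-0.95, 0.24, -0.22, 301.92], [-0.32, -0.67, 0.67, 739.29], [0.01, 0.7, 0.71, 836.96], [0.0, 0.0, 0.0, 1.0]] -0.09370184247767577
tray [(0.77, [299.0, 365.0], 10372)]
mug [(0.69, [282.0, 372.0], 1342)]
soapbox [(0.67, [290.0, 309.0], 1114)]
trivet [(0.93, [230.0, 227.0], 1644), (0.9, [438.0, 213.0], 1336), (0.7, [401.0, 369.0], 4069), (0.6, [326.0, 258.0], 2361)]
tote [(0.69, [358.0, 180.0], 6451)]
jar [(0.64, [238.0, 261.0], 1372)]
spoon [(0.88, [264.0, 200.0], 407)]
wrist [[0.3, 0.91, 0.29, 239.18], [-0.95, 0.28, 0.09, -501.68], [0.0, -0.31, 0.95, 373.06], [0.0, 0.0, 0.0, 1.0]] -0.013688556066956632
{'time': 0.85, 'joints': array([-1.35460658e+00,  3.50658727e-01,  1.65181150e+00,  3.47638865e-05,
        1.13911295e+00, -8.45550343e-02]), 'qd': array([ 6.38194932e-04, -8.68004970e-04,  1.11808290e-03, -1.65635870e-03,
       -7.48165409e-05, -3.49607484e-04]), 'effort': array([ 1.99594506e-03, -5.06004882e+01, -2.91640216e+01, -6.46927578e-07,
        6.46389453e-04, -2.68042459e-05]), 'eef_pos': array([ 162.97888453, -525.27561025,  231.30779855]), 'ee_rot': array([ 3.14158055e+00, -3.06619585e-05,  3.00730236e-01]), 'force': array([0.54310051, 0.59972526, 0.33776571]), 'ft_torque': array([0.04117431, 0.05089015, 0.02055389]), 'grip_force': 0.0, 'width': 85.29118151444433}
```

View pics/scene0.png

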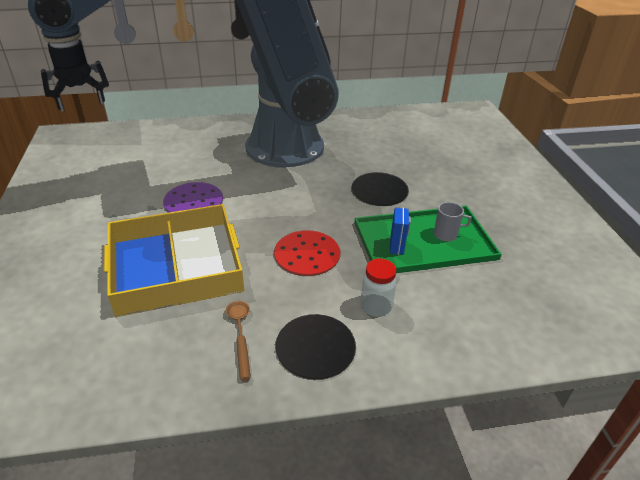

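View pics/side0.png

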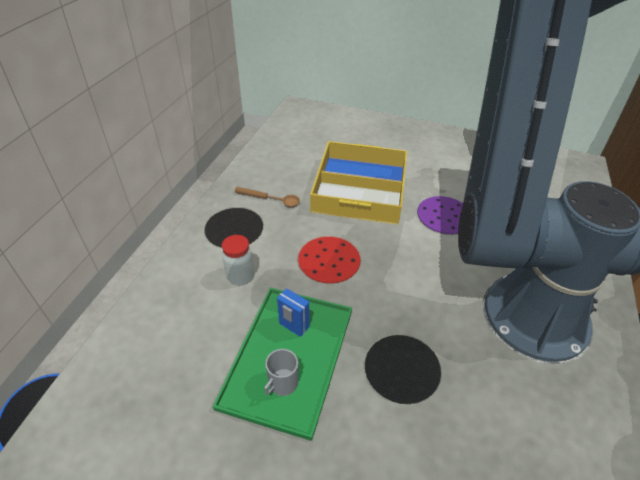

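```bash
cat > fit.py <<'E'
from h import *
from scipy.optimize import minimize
def box(x0,x1,y0,y1,z0,z1): return np.array([[x,y,z] for x in(x0,x1) for y in(y0,y1) for z in(z0,z1)],float)
t=np.linspace(0,2*np.pi,40)
def cyl(r,z0,z1): return np.vstack([np.c_[r*np.cos(t),r*np.sin(t),0*t+z] for z in(z0,z1)])
M={"tray":[box(-100,100,-155,155,0,18)],"tote":[box(-125,125,-137.5,137.5,0,65)],
"trivet":[cyl(80,0,8)],"mug":[cyl(31,0,78),box(-5,5,28,53,27,65)],"jar":[cyl(35,0,110)],
"soapbox":[box(-31,31,-17,17,0,95),box(-11,11,17,22,46,86)],
"flatbox":[box(-31,31,-47.5,47.5,0,34),box(-11,11,-1.5,38.5,34,39)]}
def hulls(f,n,p,z0):
    c,s=np.cos(p[2]),np.sin(p[2]);R=np.array([[c,-s,0],[s,c,0],[0,0,1]])
    return [cv2.convexHull(proj(f,P@R.T+[p[0],p[1],z0]).astype(np.float32)) for P in M[n]]
def mask(f,n,p,z0,S=4):
    m=np.zeros((480*S,640*S),np.uint8)
    for h in hulls(f,n,p,z0): cv2.fillConvexPoly(m,np.round((h+.5)*S-.5).astype(np.int32),1)
    return m>0
def fit(n,obs,p0,z0,S=4):
    up=[(f,np.repeat(np.repeat(r,S,0),S,1)) for f,r in obs]
    def cost(p):
        return sum(1-(m&r).sum()/(m|r).sum() for f,r in up for m in [mask(f,n,p,z0,S)])/len(up)
    best=None
    for y in (p0[2] if isinstance(p0[2],(list,tuple)) else [p0[2]]):
        a=np.array([p0[0],p0[1],y])
        r=minimize(cost,a,method="Nelder-Mead",options=dict(initial_simplex=a+np.array([[0,0,0],[15,0,0],[0,15,0],[0,0,.25]]),xatol=.1,fatol=1e-4,maxiter=120))
        if best is None or r.fun<best.fun: best=r
    return best.x,best.fun
E
cat > a.py <<'E'
from fit import *
import pickle
fs=pickle.load(open("f0.pkl","rb"));S,D=fs["scene"],fs["side"]
def bgr(f,roi,fn):
    hsv=cv2.cvtColor(f["frame"],cv2.COLOR_BGR2HSV).astype(int);m=fn(hsv[...,0],hsv[...,1],hsv[...,2])
    return m
idx={"trivet":(3,3)}
z={"mug":5,"soapbox":5}
out={}
for n in ["tray","mug","soapbox","trivet","tote","jar"]:
    a,b=idx.get(n,(0,0));obs=[]
    for f,k,i in((S,"scened",a),(D,"sided",b)):
        if len(fs[k][n])>i: obs.append((f,fs[k][n][i]["region"]))
    uv=fs["sided"][n][b]["uv"];g=onz(D,uv,{"mug":40,"soapbox":50,"jar":55,"tote":30}.get(n,0))
    y0=[0.] if n in("trivet","jar") else [-.5,-.2,.2,.5]
    p,c=fit(n,obs,(g[0],g[1],y0),z.get(n,0),2);out[n]=p
    each=[fit(n,[o],(p[0],p[1],p[2]),z.get(n,0),2) for o in obs]
    print(n,p.round(2),round(c,3),[(e[0].round(2).tolist(),round(e[1],3)) for e in each])
pickle.dump(out,open("p0.pkl","wb"))
ims=[]
for f,(cx,cy) in((S,(400,230)),(D,(300,290))):
    im=f["frame"].copy();im=cv2.resize(im,None,fx=3,fy=3,interpolation=cv2.INTER_CUBIC)
    for n,p in out.items():
        for h in hulls(f,n,p,z.get(n,0)): cv2.polylines(im,[np.round((h+.5)*3).astype(np.int32)],True,(255,0,255),1)
    ims.append(im)
a=ims[0][540:840,300:1500] ; a=ims[0][480:960,700:1500];b=ims[1][660:1320,640:1090]
b=ims[1][400:1320,600:1260];b=cv2.resize(b,(430,600))
cv2.imwrite("pics/fit0.png",np.hstack([cv2.resize(ims[0][580:960,780:1500],(370,195)).repeat(1,0) if 0 else cv2.copyMakeBorder(cv2.resize(ims[0][580:960,780:1500],(370,195)),0,405,0,0,0),b]))
E
python3 a.py
```

```text
tray [5.0999e+02 2.9155e+02 4.0000e-02] 0.252 [([508.92, 293.03, 0.04], np.float64(0.281)), ([511.64, 288.96, 0.04], np.float64(0.212))]
mug [ 4.9771e+02  3.4937e+02 -1.9000e-01] 0.126 [([497.56, 352.88, -0.1], np.float64(0.13)), ([498.41, 346.99, -0.17], np.float64(0.07))]
soapbox [ 5.2900e+02  2.1535e+02 -3.0000e-01] 0.104 [([525.71, 217.07, -0.28], np.float64(0.084)), ([528.9, 211.11, -0.47], np.float64(0.085))]
trivet [ 5.1773e+02 -6.9000e+00  1.7000e-01] 0.066 [([513.43, -3.77, 0.23], np.float64(0.056)), ([518.96, -10.5, 0.14], np.float64(0.033))]
tote [ 5.1927e+02 -3.2077e+02  1.3000e-01] 0.019 [([519.59, -320.25, 0.14], np.float64(0.019))]
jar [ 7.0442e+02  1.1882e+02 -6.0000e-02] 0.084 [([704.39, 118.82, -0.06], np.float64(0.078)), ([705.28, 117.21, -0.05], np.float64(0.088))]
```

View pics/fit0.png

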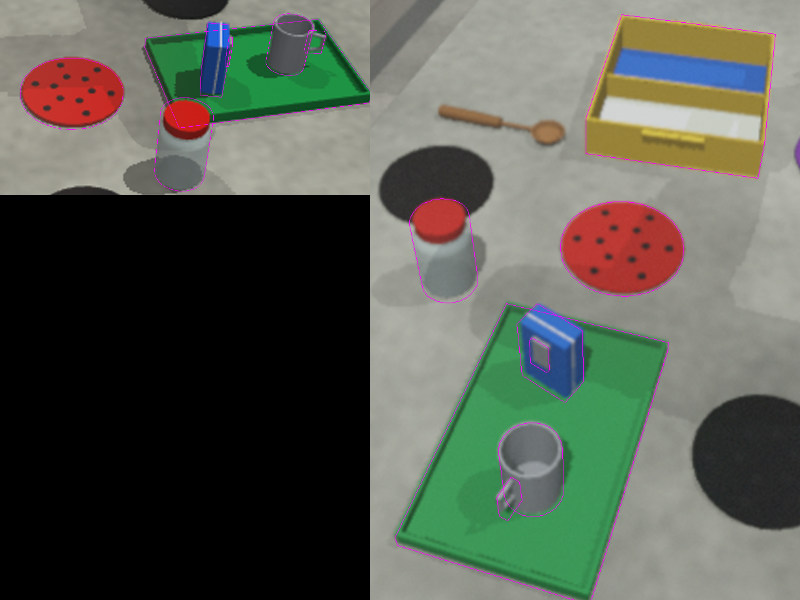

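The one meant is the red dotted disc at scene (308,253) / side (326,258). The black discs at (380,188) and (315,346) and the purple one at (192,197) have the wrong colour. The crop confirms this, and the pose fits overlay well.

Call:
move_arm --rows '[{"translation": [0.42, -0.5, 0], "twist": -0.23}, {"translation": [0.84, -0.99, 0], "twist": -0.46}, {"translation": [0.84, -0.99, 0], "twist": -0.7}]'

```text
time: 1.23
eef_pos: [214.8, -403.0, 231.4]
ee_rot: [-3.141, -0.001, 0.858]
force: [-0.2, -1.1, 0.7]
width: 85.7
grip_force: 0.0
```

Call:
move_arm --rows '[{"translation": [0.5, -0.16, 0], "twist": -0.22}, {"translation": [1.0, -0.33, 0], "twist": -0.44}, {"translation": [1.0, -0.33, 0], "twist": -0.66}]'

```text
time: 1.6
eef_pos: [255.8, -306.5, 231.4]
ee_rot: [3.141, -0.0, 1.377]
force: [0.9, -1.3, 0.6]
width: 85.4
grip_force: 0.0
```

Call:
move_arm --rows '[{"translation": [0.5, 0.1, 0], "twist": 0}, {"translation": [0.9, 0.18, 0], "twist": 0}]'

```text
time: 1.85
eef_pos: [291.2, -223.2, 231.4]
ee_rot: [3.141, 0.0, 1.367]
force: [0.4, 0.1, -0.9]
width: 85.3
grip_force: 0.0
```

Call:
move_arm --rows '[{"translation": [0.5, 0.1, 0], "twist": 0}, {"translation": [0.9, 0.18, 0], "twist": 0}]'

```text
time: 2.1
eef_pos: [327.1, -138.4, 231.6]
ee_rot: [3.141, 0.0, 1.368]
force: [1.0, 0.1, -0.2]
width: 85.7
grip_force: 0.0
```

Call:
move_arm --rows '[{"translation": [0.5, 0.1, 0], "twist": 0}, {"translation": [0.9, 0.18, 0], "twist": 0}]'

```text
time: 2.35
eef_pos: [362.9, -53.7, 231.5]
ee_rot: [3.141, -0.0, 1.368]
force: [0.0, -0.1, -0.6]
width: 85.2
grip_force: 0.0
```

Call:
move_arm --rows '[{"translation": [0.5, 0.1, 0], "twist": 0}, {"translation": [0.9, 0.18, 0], "twist": 0}]'

```text
time: 2.6
eef_pos: [398.7, 30.9, 231.5]
ee_rot: [3.141, -0.0, 1.369]
force: [0.6, 0.1, -0.3]
width: 85.7
grip_force: 0.0
```

Call:
move_arm --rows '[{"translation": [0.5, 0.1, 0], "twist": 0}, {"translation": [0.9, 0.18, 0], "twist": 0}]'

```text
time: 2.85
eef_pos: [434.5, 115.5, 231.4]
ee_rot: [3.141, -0.0, 1.369]
force: [0.7, -0.7, 0.8]
width: 85.7
grip_force: 0.0
```

Call:
move_arm --rows '[{"translation": [0.5, 0.1, 0], "twist": 0}, {"translation": [0.9, 0.18, 0], "twist": 0}]'

```text
time: 3.1
eef_pos: [470.2, 200.1, 231.3]
ee_rot: [3.141, -0.0, 1.369]
force: [-0.0, -0.7, 0.3]
width: 85.1
grip_force: 0.0
```

Call:
move_arm --rows '[{"translation": [0.5, 0.1, 0], "twist": 0}, {"translation": [0.9, 0.18, 0], "twist": 0}, {"translation": [0.9, 0.18, 0], "twist": 0}]'

```text
time: 3.48
eef_pos: [505.8, 284.7, 230.8]
ee_rot: [-3.141, -0.0, 1.37]
force: [0.5, 0.3, -0.8]
width: 85.2
grip_force: 0.0
```

```bash
cat > w.py <<'E'
from fit import *
import pickle,sys
from itertools import count
def look(names,tag,guess,z,cams=("wrist",)):
    out={}
    fr={c:viewer.grab_frame(c) for c in cams}
    for n in names:
        k="soapbox" if n=="flatbox" else n;obs=[]
        for c,f in fr.items():
            d=spotter.silhouettes(k,c)
            print(n,c,[(round(e["score"],2),np.round(e["uv"]).tolist(),int(e["region"].sum())) for e in d][:4])
            d=[e for e in d if np.hypot(*(onz(f,e["uv"],z.get(n,0)+20)-guess[n][:2]))<90]
            if d: obs.append((f,d[0]["region"]))
        if not obs: continue
        g=guess[n];p,c=fit(n,obs,(g[0],g[1],[g[2],g[2]-.25,g[2]+.25]),z.get(n,0),2);out[n]=p
        print("  fit",p.round(2),round(c,3))
    for c,f in fr.items():
        im=f["frame"].copy()
        for n,p in out.items():
            for h in hulls(f,n,p,z.get(n,0)): cv2.polylines(im,[np.round(h).astype(np.int32)],True,(255,0,255),1)
        cv2.imwrite(f"pics/{tag}_{c}.png",im)
    return out
E
python3 - <<'E'
from w import *
p0=pickle.load(open("p0.pkl","rb"))
o=look(["mug","soapbox","tray"],"w1",p0,{"mug":5,"soapbox":5})
E
```

```text
mug wrist [(0.72, [291.0, 150.0], 4631)]
  fit [ 4.9850e+02  3.4981e+02 -2.9000e-01] 0.082
soapbox wrist [(0.85, [348.0, 283.0], 4540)]
  fit [ 5.2657e+02  2.1544e+02 -2.7000e-01] 0.049
tray wrist [(0.73, [321.0, 170.0], 48191)]
  fit [5.1094e+02 2.9119e+02 4.0000e-02] 0.164
```

View pics/w1_wrist.png

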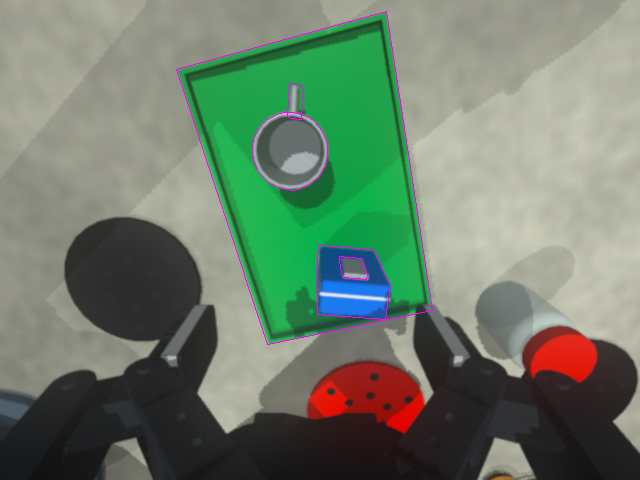

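Call:
move_arm --rows '[{"translation": [0.4, -0.12, 0.3], "twist": 0}, {"translation": [0.62, -0.2, 0.75], "twist": 0}, {"translation": [0.62, -0.2, 0.95], "twist": 0}, {"translation": [0.62, -0.2, 0.95], "twist": 0}]' --claw -1

```text
time: 4.18
eef_pos: [497.7, 346.5, 135.3]
ee_rot: [-3.14, 0.002, 1.367]
force: [0.6, -0.1, -0.1]
width: 85.5
grip_force: 0.0
```

Call:
move_arm --rows '[{"translation": [0, 0, 0.35], "twist": 0}, {"translation": [0, 0, 0.7], "twist": 0}, {"translation": [0, 0, 1.0], "twist": 0}, {"translation": [0, 0, 1.0], "twist": 0}]'

```text
time: 4.68
eef_pos: [498.1, 346.6, 36.1]
ee_rot: [-3.14, 0.001, 1.367]
force: [-0.3, -0.4, 0.9]
width: 85.4
grip_force: 0.0
```

Call:
move_arm --rows '[{"translation": [0, 0, 0], "twist": 0}, {"translation": [0, 0, 0], "twist": 0}, {"translation": [0, 0, 0], "twist": 0}, {"translation": [0, 0, 0], "twist": 0}, {"translation": [0, 0, 0], "twist": 0}, {"translation": [0, 0, 0], "twist": 0}, {"translation": [0, 0, 0], "twist": 0}, {"translation": [0, 0, 0], "twist": 0}]' --claw 1

```text
time: 5.68
eef_pos: [499.5, 347.9, 38.8]
ee_rot: [3.139, -0.002, 1.368]
force: [-0.9, -1.9, 7.8]
width: 59.6
grip_force: 63.7
```

Call:
move_arm --rows '[{"translation": [0, 0, -0.3], "twist": 0}, {"translation": [0, 0, -0.7], "twist": 0}, {"translation": [0, 0, -1.0], "twist": 0}]'

```text
time: 6.05
eef_pos: [498.9, 347.8, 139.4]
ee_rot: [3.139, -0.002, 1.368]
force: [-0.3, -0.3, -2.3]
width: 59.7
grip_force: 65.4
```

Call:
move_arm --rows '[{"translation": [0, 0, -0.2], "twist": 0}, {"translation": [-0.3, 0.08, -0.4], "twist": 0}, {"translation": [-0.8, 0.2, -0.4], "twist": 0}, {"translation": [-0.9, 0.22, -0.4], "twist": 0}]'

```text
time: 6.55
eef_pos: [502.0, 252.8, 177.8]
ee_rot: [3.14, -0.001, 1.366]
force: [0.7, 0.6, -1.7]
width: 59.7
grip_force: 65.4
```

Call:
move_arm --rows '[{"translation": [-0.5, 0.12, 0], "twist": 0}, {"translation": [-0.9, 0.22, 0], "twist": 0}]'

```text
time: 6.8
eef_pos: [505.3, 161.4, 177.2]
ee_rot: [3.14, -0.001, 1.368]
force: [0.6, -0.3, -2.5]
width: 59.9
grip_force: 65.5
```

Call:
move_arm --rows '[{"translation": [-0.5, 0.12, 0], "twist": 0}, {"translation": [-0.9, 0.22, 0], "twist": 0}]'

```text
time: 7.05
eef_pos: [508.8, 68.5, 177.2]
ee_rot: [3.14, -0.0, 1.368]
force: [0.8, -0.4, -1.0]
width: 59.4
grip_force: 65.5
```

Call:
move_arm --rows '[{"translation": [-0.5, 0.12, 0], "twist": 0}, {"translation": [-0.9, 0.22, 0], "twist": 0}]'

```text
time: 7.3
eef_pos: [512.4, -24.2, 177.3]
ee_rot: [3.14, -0.0, 1.368]
force: [0.4, -0.7, -1.2]
width: 60.0
grip_force: 65.5
```

Call:
move_arm --rows '[{"translation": [-0.5, 0.12, 0], "twist": 0}, {"translation": [-0.9, 0.22, 0], "twist": 0}]'

```text
time: 7.55
eef_pos: [515.8, -116.9, 177.3]
ee_rot: [3.14, 0.0, 1.368]
force: [-0.6, 0.5, -1.4]
width: 59.5
grip_force: 65.5
```

Call:
move_arm --rows '[{"translation": [-0.5, 0.12, 0], "twist": 0}, {"translation": [-0.9, 0.22, 0], "twist": 0}]'

```text
time: 7.8
eef_pos: [519.3, -209.6, 177.3]
ee_rot: [3.14, 0.0, 1.368]
force: [0.7, 0.3, -2.1]
width: 59.8
grip_force: 65.5
```

Call:
move_arm --rows '[{"translation": [-0.5, 0.12, 0], "twist": 0}, {"translation": [-0.9, 0.22, 0], "twist": 0}]'

```text
time: 8.05
eef_pos: [522.7, -302.3, 177.2]
ee_rot: [3.14, 0.0, 1.368]
force: [0.2, 0.3, -1.5]
width: 59.7
grip_force: 65.5
```

Call:
move_arm --rows '[{"translation": [-0.5, 0.12, 0], "twist": -0.2}, {"translation": [-0.9, 0.22, 0], "twist": -0.42}, {"translation": [-0.9, 0.22, 0], "twist": -0.42}, {"translation": [-0.9, 0.22, 0], "twist": -0.42}]'

```text
time: 8.55
eef_pos: [525.9, -392.4, 176.6]
ee_rot: [3.141, -0.0, 1.696]
force: [-0.7, 0.4, -2.6]
width: 59.8
grip_force: 65.4
```

```bash
python3 - <<'E'
from w import *
p0=pickle.load(open("p0.pkl","rb"))
print(bot.sense()["eef_pos"],bot.sense()["ee_rot"])
o=look(["tote"],"w2",p0,{})
f=viewer.grab_frame("side");cv2.imwrite("pics/s2.png",f["frame"])
E
```

```text
[ 525.92965638 -392.44194988  176.59465965] [ 3.14139749e+00 -2.49585055e-04  1.69639319e+00]
tote wrist [(0.75, [322.0, 130.0], 96463)]
  fit [ 5.1778e+02 -3.0527e+02  1.4000e-01] 0.087
```

View pics/w2_wrist.png

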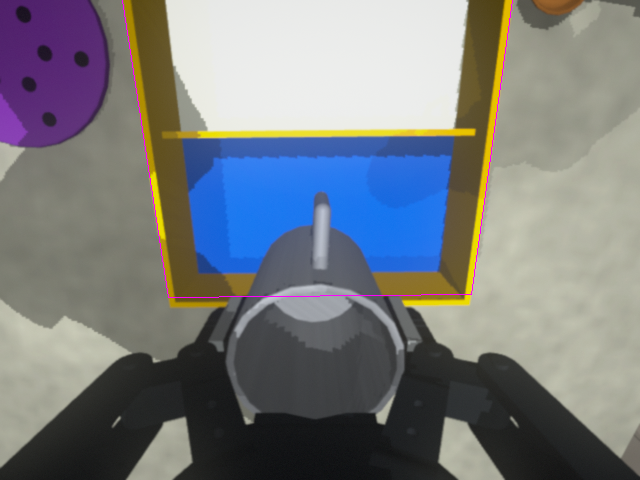

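```bash
python3 - <<'E'
from w import *
f=viewer.grab_frame("wrist")
for n,uv,z in(("outer rim",(321,304),65),("divider",(320,133),50),("L rim bottom",(170,304),65),("R",(470,303),65)): print(n,onz(f,uv,z))
c,s=np.cos(.135),np.sin(.135)
for q in((0,-137.5),(0,0),(-125,-137.5),(125,-137.5)): print(519.4+c*q[0]-s*q[1],-320.5+s*q[0]+c*q[1])
E
```

```text
outer rim [ 539.02978577 -448.72737461]
divider [ 520.62534231 -315.00281361]
L rim bottom [ 414.69919226 -464.84527077]
R [ 661.54456162 -432.21827583]
537.9061677635103 -456.74893304062533
519.4 -320.5
414.04350136294187 -473.57272191654386
661.7688341640788 -439.9251441647068
```

Call:
move_arm --rows '[{"translation": [-0.03, 0.03, 0.4], "twist": 0}, {"translation": [-0.03, 0.03, 0.8], "twist": 0}, {"translation": [-0.03, 0.03, 1.0], "twist": 0}, {"translation": [-0.03, 0.03, 1.0], "twist": 0}]'

```text
time: 9.25
eef_pos: [528.8, -395.2, 75.6]
ee_rot: [-3.14, -0.001, 1.698]
force: [1.0, 0.1, -1.3]
width: 59.5
grip_force: 65.5
```

Call:
move_arm --rows '[{"translation": [0, 0, 0.2], "twist": 0}, {"translation": [0, 0, 0.28], "twist": 0}, {"translation": [0, 0, 0.32], "twist": 0}, {"translation": [0, 0, 0.34], "twist": 0}, {"translation": [0, 0, 0.35], "twist": 0}]'

```text
time: 9.88
eef_pos: [529.2, -395.9, 41.5]
ee_rot: [3.141, 0.0, 1.698]
force: [0.1, 0.3, -1.3]
width: 59.8
grip_force: 65.5
```

Call:
move_arm --rows '[{"translation": [0, 0, 0.01], "twist": 0}, {"translation": [0, 0, 0.02], "twist": 0}, {"translation": [0, 0, 0.02], "twist": 0}]'

```text
time: 10.25
eef_pos: [529.1, -395.8, 39.3]
ee_rot: [-3.142, 0.0, 1.698]
force: [-0.5, -0.7, -2.2]
width: 59.7
grip_force: 65.5
```

Call:
move_arm --rows '[{"translation": [0, 0, 0.01], "twist": 0}, {"translation": [0, 0, 0.02], "twist": 0}, {"translation": [0, 0, 0.02], "twist": 0}]'

```text
time: 10.62
eef_pos: [529.2, -396.1, 38.8]
ee_rot: [3.141, 0.001, 1.698]
force: [-5.0, 3.2, 12.5]
width: 59.7
grip_force: 66.1
```

Call:
move_arm --rows '[{"translation": [0, 0, 0.01], "twist": 0}, {"translation": [0, 0, 0.01], "twist": 0}]'

```text
time: 10.88
eef_pos: [529.2, -396.2, 38.8]
ee_rot: [3.141, 0.001, 1.698]
force: [-8.1, 4.6, 21.6]
width: 60.3
grip_force: 66.6
```

Call:
move_arm --rows '[{"translation": [0, 0, -0.02], "twist": 0}, {"translation": [0, 0, -0.02], "twist": 0}]'

```text
time: 11.12
eef_pos: [529.3, -396.1, 38.9]
ee_rot: [3.141, 0.001, 1.698]
force: [-2.0, 0.9, 7.0]
width: 59.8
grip_force: 65.8
```

Call:
move_arm --rows '[{"translation": [0, 0, 0], "twist": 0}, {"translation": [0, 0, 0], "twist": 0}, {"translation": [0, 0, 0], "twist": 0}, {"translation": [0, 0, 0], "twist": 0}, {"translation": [0, 0, 0], "twist": 0}]' --claw -1

```text
time: 11.75
eef_pos: [529.0, -395.8, 38.2]
ee_rot: [-3.142, -0.0, 1.698]
force: [0.3, -0.6, -0.6]
width: 85.5
grip_force: 0.0
```

Call:
move_arm --rows '[{"translation": [0, 0, -0.1], "twist": 0}, {"translation": [0, 0, -0.5], "twist": 0}, {"translation": [0, 0, -1.0], "twist": 0}]'

```text
time: 12.12
eef_pos: [528.7, -395.5, 139.4]
ee_rot: [-3.141, -0.001, 1.698]
force: [0.4, -0.8, 0.3]
width: 85.3
grip_force: 0.0
```

Call:
move_arm --rows '[{"translation": [0.3, 0, -0.4], "twist": 0.0}, {"translation": [0.8, 0, -0.6], "twist": 0.2}, {"translation": [1.0, 0, -0.6], "twist": 0.43}, {"translation": [1.0, 0, -0.6], "twist": 0.43}]'

```text
time: 12.62
eef_pos: [516.5, -295.7, 199.4]
ee_rot: [3.141, 0.0, 1.362]
force: [-0.5, 0.5, -0.1]
width: 85.5
grip_force: 0.0
```

```bash
python3 - <<'E'
from w import *
p0=pickle.load(open("p0.pkl","rb"));p0["mug"]=np.array([529,-396,.05])
print(bot.sense()["eef_pos"],bot.sense()["ee_rot"])
o=look(["mug"],"w3",p0,{"mug":5},("side","scene"))
E
```

```text
[ 516.54668815 -295.69888843  199.40573335] [3.14055178e+00 3.79214796e-04 1.36223457e+00]
mug side [(0.77, [364.0, 164.0], 548)]
mug scene [(0.66, [136.0, 258.0], 1112), (0.34, [379.0, 288.0], 1711)]
  fit [ 5.2753e+02 -3.9485e+02 -5.0000e-02] 0.163
```

Call:
move_arm --rows '[{"translation": [0.5, -0.1, 0], "twist": 0.09}, {"translation": [1.0, -0.19, 0], "twist": 0.09}]'

```text
time: 13.08
eef_pos: [518.6, -194.7, 197.9]
ee_rot: [-3.141, -0.0, 1.288]
force: [1.2, -0.3, 0.8]
width: 85.4
grip_force: 0.0
```

Call:
move_arm --rows '[{"translation": [0.6, -0.15, 0], "twist": 0}, {"translation": [1.0, -0.26, 0], "twist": 0}]'

```text
time: 13.32
eef_pos: [521.6, -90.1, 198.1]
ee_rot: [-3.141, -0.0, 1.292]
force: [0.5, -0.6, -0.3]
width: 85.4
grip_force: 0.0
```

Call:
move_arm --rows '[{"translation": [0.6, -0.15, 0], "twist": 0}, {"translation": [1.0, -0.26, 0], "twist": 0}]'

```text
time: 13.58
eef_pos: [524.5, 13.3, 198.2]
ee_rot: [-3.141, -0.0, 1.292]
force: [0.4, -1.3, -0.3]
width: 85.2
grip_force: 0.0
```

Call:
move_arm --rows '[{"translation": [0.6, -0.15, 0], "twist": 0}, {"translation": [1.0, -0.26, 0], "twist": 0}]'

```text
time: 13.82
eef_pos: [527.5, 116.7, 198.1]
ee_rot: [-3.142, -0.0, 1.292]
force: [0.5, -0.7, 0.3]
width: 85.6
grip_force: 0.0
```

```bash
python3 - <<'E'
from w import *
p0=pickle.load(open("p0.pkl","rb"));p0["soapbox"]=np.array([527,215,-.28])
o=look(["soapbox"],"w4",p0,{"soapbox":5})
# red trivet in this view?
f=viewer.grab_frame("wrist");h=cv2.cvtColor(f["frame"],cv2.COLOR_BGR2HSV).astype(int)
E
```

```text
soapbox wrist [(0.97, [273.0, 108.0], 5296)]
  fit [ 5.2714e+02  2.1434e+02 -2.9000e-01] 0.043
```

Call:
move_arm --rows '[{"translation": [0.6, -0.15, 0], "twist": 0}, {"translation": [1.0, -0.26, 0], "twist": 0}, {"translation": [1.0, -0.26, 0], "twist": 0}, {"translation": [1.0, -0.26, 0], "twist": 0}]'

```text
time: 14.48
eef_pos: [530.2, 217.0, 198.0]
ee_rot: [-3.141, 0.001, 1.289]
force: [-0.3, -0.6, 0.8]
width: 85.5
grip_force: 0.0
```

```bash
python3 - <<'E'
from w import *
p0=pickle.load(open("p0.pkl","rb"));p0["soapbox"]=np.array([527,215,-.28])
o=look(["soapbox"],"w5",p0,{"soapbox":5})
print(bot.sense()["eef_pos"],bot.sense()["ee_rot"])
E
```

```text
soapbox wrist [(0.7, [310.0, 235.0], 5238), (0.46, [517.0, 461.0], 1106)]
  fit [ 5.2723e+02  2.1430e+02 -2.9000e-01] 0.058
[530.24420812 216.81839197 198.22464028] [-3.14144770e+00  2.93452649e-04  1.28801012e+00]
```

Call:
move_arm --rows '[{"translation": [0.02, -0.02, 0.3], "twist": 0}, {"translation": [0.02, -0.02, 0.7], "twist": 0}, {"translation": [0.02, -0.02, 0.7], "twist": 0}]'

```text
time: 14.95
eef_pos: [527.3, 219.3, 126.3]
ee_rot: [-3.137, 0.003, 1.288]
force: [0.3, -0.5, 0.7]
width: 85.6
grip_force: 0.0
```

Call:
move_arm --rows '[{"translation": [0, 0, 0.3], "twist": 0}, {"translation": [0, 0, 0.6], "twist": 0}, {"translation": [0, 0, 0.68], "twist": 0}, {"translation": [0, 0, 0.68], "twist": 0}]'

```text
time: 15.45
eef_pos: [529.2, 220.7, 61.5]
ee_rot: [3.141, -0.001, 1.289]
force: [0.2, 0.8, -0.1]
width: 85.2
grip_force: 0.0
```

Call:
move_arm --rows '[{"translation": [0, 0, 0], "twist": 0}, {"translation": [0, 0, 0], "twist": 0}, {"translation": [0, 0, 0], "twist": 0}, {"translation": [0, 0, 0], "twist": 0}, {"translation": [0, 0, 0], "twist": 0}, {"translation": [0, 0, 0], "twist": 0}, {"translation": [0, 0, 0], "twist": 0}]' --claw 1

```text
time: 16.32
eef_pos: [529.2, 221.1, 61.9]
ee_rot: [3.14, -0.001, 1.289]
force: [-2.7, -1.1, 7.2]
width: 61.3
grip_force: 65.3
```

Call:
move_arm --rows '[{"translation": [0, 0, -0.2], "twist": 0}, {"translation": [0, 0, -0.5], "twist": 0}, {"translation": [0, 0, -0.6], "twist": 0}, {"translation": [0, 0, -0.6], "twist": 0}]'

```text
time: 16.82
eef_pos: [528.7, 220.9, 120.7]
ee_rot: [3.141, -0.001, 1.289]
force: [-0.2, -0.4, -2.2]
width: 61.0
grip_force: 65.7
```

```bash
python3 - <<'E'
from w import *
f=viewer.grab_frame("wrist");cv2.imwrite("pics/g1.png",f["frame"])
print(bot.sense()["eef_pos"],bot.sense()["ee_rot"])
E
```

```text
[528.27100382 220.71371545 119.84133004] [-3.14129633e+00  2.06851820e-04  1.28944185e+00]
```

View pics/g1.png

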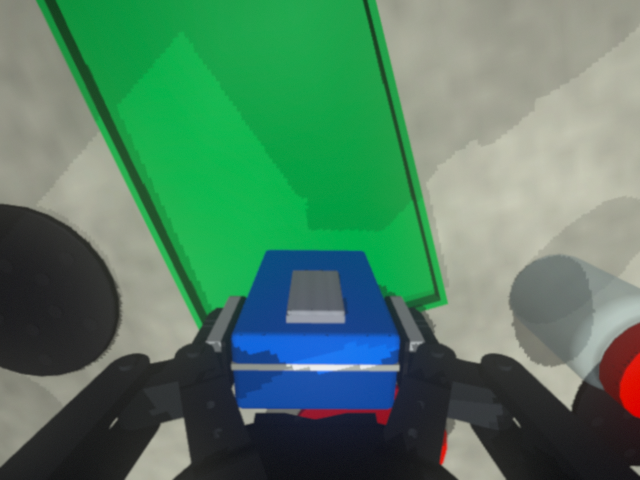

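Call:
move_arm --rows '[{"translation": [-0.4, 0.13, 0], "twist": 0}, {"translation": [-0.8, 0.26, 0], "twist": 0}]'

```text
time: 17.12
eef_pos: [530.6, 135.8, 119.0]
ee_rot: [-3.14, 0.001, 1.29]
force: [0.2, -0.8, -1.2]
width: 61.3
grip_force: 65.7
```

Call:
move_arm --rows '[{"translation": [-0.4, 0.13, 0], "twist": 0}, {"translation": [-0.78, 0.26, 0], "twist": 0}, {"translation": [-0.78, 0.26, 0.3], "twist": 0}, {"translation": [-0.78, 0.26, 0.3], "twist": 0}]'

```text
time: 17.62
eef_pos: [532.8, 54.2, 87.9]
ee_rot: [-3.136, 0.002, 1.289]
force: [-0.4, -0.1, -0.5]
width: 61.2
grip_force: 65.9
```

```bash
python3 - <<'E'
from w import *
f=viewer.grab_frame("side");h=cv2.cvtColor(f["frame"],cv2.COLOR_BGR2HSV)
p=pickle.load(open("p0.pkl","rb"))["trivet"];im=f["frame"].copy()
for q in hulls(f,"trivet",p,0): cv2.polylines(im,[np.round(q).astype(np.int32)],True,(255,0,255),1)
cv2.imwrite("pics/s3.png",cv2.resize(im[150:400,200:500],(720,600)))
print(bot.sense()["eef_pos"])
E
```

```text
[533.74458537  54.60981581  89.24887916]
```

View pics/s3.png

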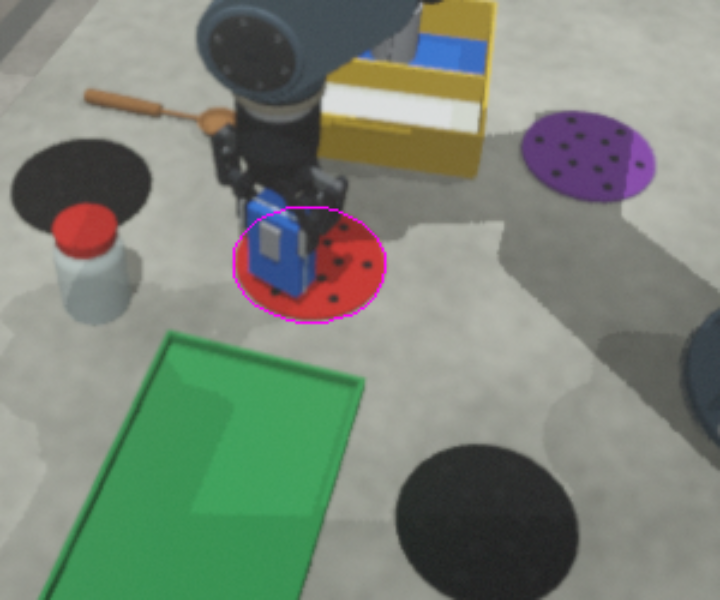

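Call:
move_arm --rows '[{"translation": [0, 0, 0.1], "twist": 0}, {"translation": [0, 0, 0.18], "twist": 0}, {"translation": [0, 0, 0.21], "twist": 0}, {"translation": [0, 0, 0.21], "twist": 0}]'

```text
time: 18.18
eef_pos: [534.5, 54.7, 69.2]
ee_rot: [-3.141, 0.0, 1.29]
force: [-0.4, 0.0, -0.6]
width: 61.2
grip_force: 65.9
```

Call:
move_arm --rows '[{"translation": [0, 0, 0.01], "twist": 0}, {"translation": [0, 0, 0.02], "twist": 0}, {"translation": [0, 0, 0.02], "twist": 0}]'

```text
time: 18.55
eef_pos: [534.6, 54.5, 67.3]
ee_rot: [3.142, 0.0, 1.289]
force: [-0.8, 0.2, -2.6]
width: 61.3
grip_force: 65.9
```

Call:
move_arm --rows '[{"translation": [0, 0, 0.01], "twist": 0}, {"translation": [0, 0, 0.02], "twist": 0}, {"translation": [0, 0, 0.02], "twist": 0}]'

```text
time: 18.92
eef_pos: [534.6, 54.6, 65.2]
ee_rot: [-3.141, 0.0, 1.289]
force: [-0.2, -0.8, -1.3]
width: 61.3
grip_force: 65.9
```

Call:
move_arm --rows '[{"translation": [0, 0, 0.01], "twist": 0}, {"translation": [0, 0, 0.02], "twist": 0}, {"translation": [0, 0, 0.02], "twist": 0}]'

```text
time: 19.3
eef_pos: [534.7, 54.7, 64.9]
ee_rot: [3.141, -0.0, 1.289]
force: [-9.2, 0.0, 21.0]
width: 61.2
grip_force: 68.6
```

Call:
move_arm --rows '[{"translation": [-0.035, 0, -0.008], "twist": 0}, {"translation": [-0.07, 0, -0.017], "twist": 0}, {"translation": [-0.11, 0, -0.024], "twist": 0}, {"translation": [-0.145, 0, -0.028], "twist": 0}]'

```text
time: 19.8
eef_pos: [530.4, 40.3, 65.9]
ee_rot: [-3.141, 0.0, 1.289]
force: [0.2, 0.1, -2.2]
width: 61.2
grip_force: 66.1
```

```bash
python3 - <<'E'
from w import *
ims=[viewer.grab_frame(c)["frame"] for c in("side","scene","wrist")]
a=cv2.resize(ims[0][200:300,260:380],(400,333));b=cv2.resize(ims[1][180:280,250:370],(400,333));c=cv2.resize(ims[2],(356,267))
o=np.zeros((600,800,3),np.uint8);o[:333,:400]=a;o[:333,400:]=b;o[333:,:356]=c
cv2.imwrite("pics/t1.png",o);print(bot.sense()["eef_pos"],bot.sense()["force"])
E
```

```text
[530.49879068  40.42677313  65.98940091] [-0.36481686 -0.60635635 -2.49657515]
```

View pics/t1.png

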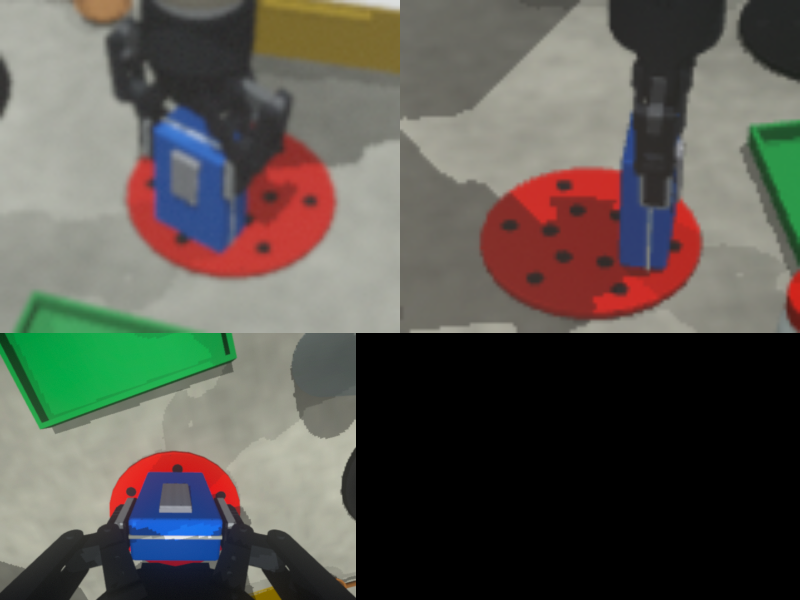

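The box slid on the trivet instead of pivoting. Next I'll use the trivet rim as a stop to start the tilt.

Call:
move_arm --rows '[{"translation": [0, 0, -0.2], "twist": 0}, {"translation": [0.3, 0, -0.2], "twist": 0}, {"translation": [0.6, 0, -0.2], "twist": 0}, {"translation": [0.6, 0, -0.2], "twist": 0}]'

```text
time: 20.45
eef_pos: [547.5, 99.8, 86.0]
ee_rot: [3.141, -0.0, 1.291]
force: [-0.2, -1.0, -2.3]
width: 61.2
grip_force: 66.0
```

Call:
move_arm --rows '[{"translation": [0, 0, 0.15], "twist": 0}, {"translation": [0, 0, 0.22], "twist": 0}, {"translation": [0, 0, 0.26], "twist": 0}, {"translation": [0, 0, 0.26], "twist": 0}]'

```text
time: 20.95
eef_pos: [547.1, 97.9, 59.7]
ee_rot: [-3.141, 0.0, 1.289]
force: [-0.4, -0.2, -2.1]
width: 61.5
grip_force: 66.0
```

Call:
move_arm --rows '[{"translation": [-0.04, 0, 0], "twist": 0}, {"translation": [-0.08, 0, 0], "twist": 0}, {"translation": [-0.12, 0, -0.01], "twist": 0}, {"translation": [-0.12, 0, -0.01], "twist": 0}]'

```text
time: 21.45
eef_pos: [544.3, 87.2, 61.7]
ee_rot: [3.141, -0.002, 1.289]
force: [0.4, 5.3, -0.2]
width: 61.6
grip_force: 65.8
```

Call:
move_arm --rows '[{"translation": [-0.03, 0, -0.005], "twist": 0}, {"translation": [-0.06, 0, -0.01], "twist": 0}, {"translation": [-0.09, 0, -0.015], "twist": 0}, {"translation": [-0.12, 0, -0.02], "twist": 0}, {"translation": [-0.15, 0, -0.02], "twist": 0}]'

```text
time: 22.08
eef_pos: [540.1, 73.0, 63.6]
ee_rot: [3.141, -0.002, 1.289]
force: [-0.1, 7.4, -1.4]
width: 61.3
grip_force: 66.2
```

```bash
python3 - <<'E'
from w import *
ims=[viewer.grab_frame(c)["frame"] for c in("side","scene","wrist")]
a=cv2.resize(ims[0][200:300,260:380],(400,333));b=cv2.resize(ims[1][180:280,270:390],(400,333));c=cv2.resize(ims[2],(356,267))
o=np.zeros((600,800,3),np.uint8);o[:333,:400]=a;o[:333,400:]=b;o[333:,:356]=c
cv2.imwrite("pics/t2.png",o);print(bot.sense()["eef_pos"],bot.sense()["force"])
E
```

```text
[540.09455192  72.884743    63.57550455] [-0.04263728  5.74940107 -2.1354676 ]
```

View pics/t2.png

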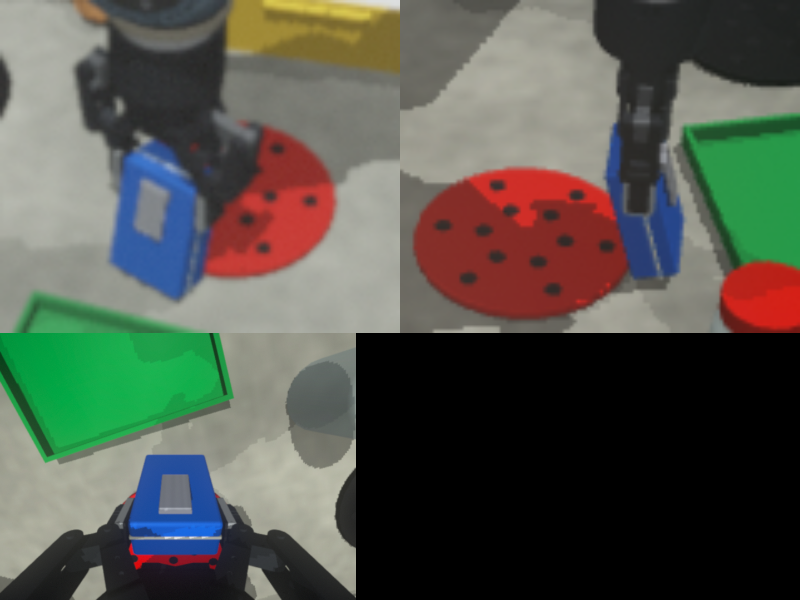

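Call:
move_arm --rows '[{"translation": [-0.04, 0, -0.003], "twist": 0}, {"translation": [-0.08, 0, -0.005], "twist": 0}, {"translation": [-0.12, 0, -0.003], "twist": 0}, {"translation": [-0.17, 0, 0], "twist": 0}, {"translation": [-0.22, 0, 0.005], "twist": 0}, {"translation": [-0.26, 0, 0.01], "twist": 0}]'

```text
time: 22.98
eef_pos: [533.1, 47.9, 62.6]
ee_rot: [3.14, -0.002, 1.289]
force: [1.6, 5.5, -1.1]
width: 60.9
grip_force: 65.7
```

Call:
move_arm --rows '[{"translation": [-0.03, 0, 0.01], "twist": 0}, {"translation": [-0.06, 0, 0.02], "twist": 0}, {"translation": [-0.09, 0, 0.03], "twist": 0}, {"translation": [-0.13, 0, 0.045], "twist": 0}, {"translation": [-0.16, 0, 0.06], "twist": 0}, {"translation": [-0.19, 0, 0.07], "twist": 0}]'

```text
time: 23.72
eef_pos: [528.0, 29.7, 55.8]
ee_rot: [3.14, -0.002, 1.289]
force: [1.4, 6.3, 0.0]
width: 61.3
grip_force: 66.3
```

```bash
python3 - <<'E'
from w import *
ims=[viewer.grab_frame(c)["frame"] for c in("side","scene","wrist")]
a=cv2.resize(ims[0][200:300,260:380],(400,333));b=cv2.resize(ims[1][180:280,270:390],(400,333));c=cv2.resize(ims[2],(356,267))
o=np.zeros((600,800,3),np.uint8);o[:333,:400]=a;o[:333,400:]=b;o[333:,:356]=c
cv2.imwrite("pics/t3.png",o);print(bot.sense()["eef_pos"],bot.sense()["force"])
E
```

```text
[528.02327206  29.52578137  55.86160767] [1.06798609 6.99140299 1.83202685]
```

View pics/t3.png

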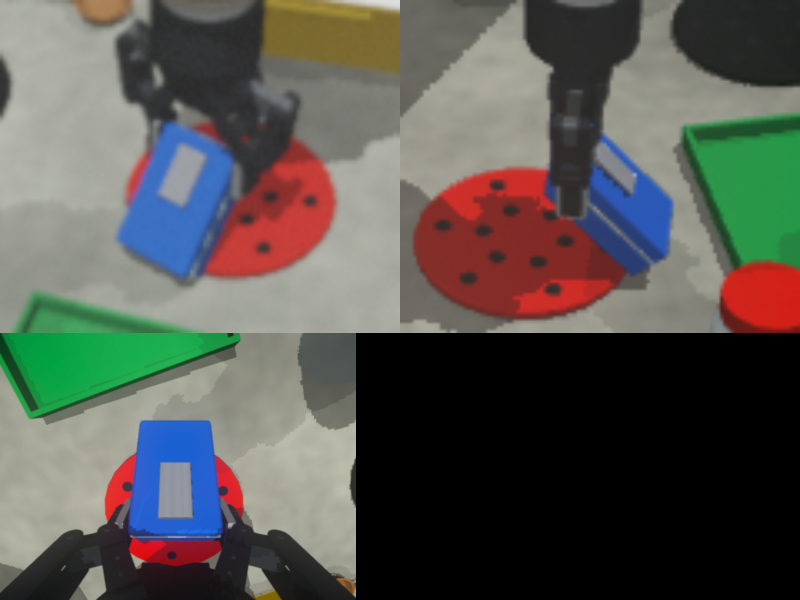

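The box is now tilted about 45°, clip side turning up, with its face leaning on the trivet rim at about (630,255) in the scene crop. I'll finish the rotation on the trivet by pressing down along an arc.

Call:
move_arm --rows '[{"translation": [0, 0, -0.06], "twist": 0}, {"translation": [0, 0, -0.12], "twist": 0}, {"translation": [-0.2, 0, -0.12], "twist": 0}, {"translation": [-0.39, 0, -0.12], "twist": 0}, {"translation": [-0.39, 0, -0.12], "twist": 0}]'

```text
time: 24.5
eef_pos: [515.8, -10.1, 67.0]
ee_rot: [-3.141, 0.0, 1.287]
force: [-0.1, -0.2, -1.3]
width: 61.4
grip_force: 66.2
```

Call:
move_arm --rows '[{"translation": [0, 0, 0.06], "twist": 0}, {"translation": [0, 0, 0.09], "twist": 0}, {"translation": [0, 0, 0.1], "twist": 0}, {"translation": [0, 0, 0.1], "twist": 0}]'

```text
time: 25.0
eef_pos: [516.3, -8.4, 57.7]
ee_rot: [-3.141, 0.001, 1.29]
force: [-5.6, -3.5, 13.7]
width: 61.1
grip_force: 68.1
```

Call:
move_arm --rows '[{"translation": [-0.03, 0, 0.02], "twist": 0}, {"translation": [-0.06, 0, 0.055], "twist": 0}, {"translation": [-0.09, 0, 0.075], "twist": 0}, {"translation": [-0.12, 0, 0.1], "twist": 0}, {"translation": [-0.15, 0, 0.125], "twist": 0}, {"translation": [-0.18, 0, 0.15], "twist": 0}]'

```text
time: 25.75
eef_pos: [511.8, -25.4, 42.8]
ee_rot: [3.141, -0.0, 1.29]
force: [-3.7, 0.7, 10.4]
width: 61.6
grip_force: 71.9
```

Contact and rotation match the plan (about 10 N). Continuing the arc.

Call:
move_arm --rows '[{"translation": [-0.05, 0, 0.055], "twist": 0}, {"translation": [-0.1, 0, 0.11], "twist": 0}, {"translation": [-0.14, 0, 0.17], "twist": 0}, {"translation": [-0.175, 0, 0.235], "twist": 0}, {"translation": [-0.19, 0, 0.27], "twist": 0}]'

```text
time: 26.38
eef_pos: [506.5, -43.7, 15.2]
ee_rot: [3.141, -0.0, 1.29]
force: [-1.8, 0.4, 6.8]
width: 60.9
grip_force: 76.2
```

Call:
move_arm --rows '[{"translation": [-0.01, 0, 0.03], "twist": 0}, {"translation": [-0.02, 0, 0.05], "twist": 0}, {"translation": [-0.02, 0, 0.065], "twist": 0}]'

```text
time: 26.75
eef_pos: [506.1, -45.8, 9.0]
ee_rot: [3.141, 0.0, 1.29]
force: [-5.5, -6.2, 16.3]
width: 61.4
grip_force: 78.4
```

Call:
move_arm --rows '[{"translation": [0, 0, 0.01], "twist": 0}, {"translation": [0, 0, 0.02], "twist": 0}, {"translation": [0, 0, 0.02], "twist": 0}]'

```text
time: 27.12
eef_pos: [506.2, -46.1, 7.2]
ee_rot: [3.14, 0.0, 1.29]
force: [-3.1, -6.0, 10.4]
width: 61.4
grip_force: 78.6
```

```bash
cat > tilt.py <<'E'
from fit import *
# tilt angle of the box about its own x: fit (x,y,yaw,tilt) to masks from side+scene+wrist
def run(g,zs,th0=90.,cams=("side","scene","wrist")):
    obs=[]
    for c in cams:
        f=viewer.grab_frame(c);d=[e for e in spotter.silhouettes("soapbox",c) if np.hypot(*(onz(f,e["uv"],zs+20)-g[:2]))<70]
        if d: obs.append((c,f,d[0]["region"]))
    P=[M["soapbox"][0]-[0,0,47.5],M["soapbox"][1]-[0,0,47.5]]
    def ms(f,p):
        R=Rn.from_euler("zx",[p[2],np.radians(p[3])]).as_matrix()
        m=np.zeros((960,1280),np.uint8)
        for q in P:
            h=cv2.convexHull(proj(f,q@R.T+[p[0],p[1],p[4]]).astype(np.float32))
            cv2.fillConvexPoly(m,np.round((h+.5)*2-.5).astype(np.int32),1)
        return m>0
    for S in [[o] for o in obs]+[obs]:
        up=[(f,np.repeat(np.repeat(r,2,0),2,1)) for _,f,r in S]
        cost=lambda p:sum(1-(m&r).sum()/(m|r).sum() for f,r in up for m in[ms(f,p)])/len(up)
        a=np.array([g[0],g[1],g[2],th0,zs+17.])
        r=minimize(cost,a,method="Nelder-Mead",options=dict(initial_simplex=np.vstack([a,a+np.diag([8,8,.15,-12,4])]),maxiter=250,xatol=.05,fatol=1e-4))
        print([o[0] for o in S],r.x.round(2),round(r.fun,3))
E
python3 - <<'E'
from tilt import *
print(bot.sense()["eef_pos"],bot.sense()["force"]);run((515,-14,-.285),8)
E
```

```text
[506.22374328 -46.08275918   7.15989898] [-3.10791598 -6.02527112 10.44744491]
['side'] [ 5.2076e+02 -1.3110e+01 -2.3000e-01  1.0005e+02  2.7220e+01] 0.141
['scene'] [4.9954e+02 2.2100e+00 4.0000e-02 7.0600e+01 1.2940e+01] 0.266
['wrist'] [ 5.1651e+02 -6.0800e+00 -4.7000e-01  4.6860e+01  2.6160e+01] 0.159
['side', 'scene', 'wrist'] [ 5.1861e+02 -1.0300e+01  3.2000e-01  9.5430e+01  3.2890e+01] 0.23
```

Call:
move_arm --rows '[{"translation": [0, 0, 0.01], "twist": 0}, {"translation": [0, 0, 0.02], "twist": 0}, {"translation": [0, 0, 0.02], "twist": 0}]'

```text
time: 27.8
eef_pos: [506.3, -46.1, 5.1]
ee_rot: [3.14, 0.0, 1.29]
force: [-1.3, -5.5, 8.7]
width: 61.1
grip_force: 78.8
```

Call:
move_arm --rows '[{"translation": [0, 0, 0.01], "twist": 0}, {"translation": [0, 0, 0.01], "twist": 0}]'

```text
time: 28.05
eef_pos: [506.3, -46.1, 4.2]
ee_rot: [3.14, 0.0, 1.29]
force: [-3.0, -5.7, 10.1]
width: 61.4
grip_force: 79.4
```

Call:
move_arm --rows '[{"translation": [0, 0, 0.01], "twist": 0}, {"translation": [0, 0, 0.01], "twist": 0}]'

```text
time: 28.3
eef_pos: [506.4, -46.1, 3.3]
ee_rot: [3.14, 0.0, 1.29]
force: [-1.9, -5.6, 12.9]
width: 61.3
grip_force: 79.9
```

Call:
move_arm --rows '[{"translation": [0, 0, 0.01], "twist": 0}, {"translation": [0, 0, 0.01], "twist": 0}]'

```text
time: 28.55
eef_pos: [506.4, -46.1, 2.7]
ee_rot: [3.14, 0.0, 1.29]
force: [-3.7, -5.0, 19.2]
width: 61.4
grip_force: 84.9
```

Call:
move_arm --rows '[{"translation": [0, 0, -0.01], "twist": 0}, {"translation": [0, 0, -0.01], "twist": 0}, {"translation": [0, 0, -0.01], "twist": 0}, {"translation": [0, 0, -0.01], "twist": 0}, {"translation": [0, 0, -0.01], "twist": 0}]' --claw -1

```text
time: 29.18
eef_pos: [505.6, -45.8, 2.5]
ee_rot: [-3.141, 0.0, 1.289]
force: [-0.5, -0.2, 0.8]
width: 85.4
grip_force: 0.0
```

Call:
move_arm --rows '[{"translation": [0, 0, -0.3], "twist": 0}, {"translation": [0, 0, -0.8], "twist": 0}, {"translation": [0, 0, -1.0], "twist": 0}]'

```text
time: 29.55
eef_pos: [506.5, -46.0, 105.0]
ee_rot: [3.138, -0.0, 1.289]
force: [-0.1, -1.0, -0.4]
width: 85.2
grip_force: 0.0
```

Call:
move_arm --rows '[{"translation": [-0.4, 0, -0.4], "twist": 0}, {"translation": [-0.6, 0, -0.7], "twist": 0}, {"translation": [-0.6, 0, -0.7], "twist": 0}, {"translation": [-0.6, 0, -0.7], "twist": 0}]'

```text
time: 30.05
eef_pos: [488.6, -103.1, 171.9]
ee_rot: [-3.141, -0.0, 1.289]
force: [0.5, -0.2, 0.2]
width: 85.3
grip_force: 0.0
```

```bash
python3 - <<'E'
from tilt import *
print(bot.sense()["eef_pos"],bot.sense()["force"]);run((515,-14,-.285),8)
E
```

```text
[ 488.59031272 -103.07544522  171.91414724] [ 0.45112355 -0.22028772  0.15423671]
['side'] [ 5.1809e+02 -1.3800e+01 -1.5000e-01  9.9210e+01  2.6930e+01] 0.169
['scene'] [ 5.1368e+02 -9.5900e+00 -1.9000e-01  7.4480e+01  2.4340e+01] 0.099
['wrist'] [ 5.1795e+02 -1.0750e+01 -4.9000e-01  7.3230e+01  2.1540e+01] 0.189
['side', 'scene', 'wrist'] [ 5.180e+02 -1.196e+01 -2.400e-01  8.815e+01  2.627e+01] 0.19
```

```bash
cat > col.py <<'E'
from fit import *
def colfit(g,zs,cams,win=70):
    obs=[]
    for c in cams:
        f=viewer.grab_frame(c);h=cv2.cvtColor(f["frame"],cv2.COLOR_BGR2HSV)
        m=cv2.inRange(h,(105,120,40),(130,255,255))
        w=np.zeros_like(m);q=proj(f,cyl(win,zs,zs+40)+[g[0],g[1],0]).astype(np.float32)
        cv2.fillConvexPoly(w,cv2.convexHull(q).astype(np.int32),1);m=m*w
        n,l,s,_=cv2.connectedComponentsWithStats(m)
        keep=np.isin(l,[i for i in range(1,n) if s[i,4]>60]);pts=np.argwhere(keep)[:,::-1].astype(np.int32)
        hm=np.zeros_like(m);cv2.fillConvexPoly(hm,cv2.convexHull(pts),1);obs.append((c,f,hm>0))
    P=[M["soapbox"][0]-[0,0,47.5]]
    def ms(f,p):
        R=Rn.from_euler("zx",[p[2],np.radians(p[3])]).as_matrix();m=np.zeros((960,1280),np.uint8)
        h=cv2.convexHull(proj(f,P[0]@R.T+[p[0],p[1],p[4]]).astype(np.float32))
        cv2.fillConvexPoly(m,np.round((h+.5)*2-.5).astype(np.int32),1);return m>0
    for S in [[o] for o in obs]+[obs]:
        up=[(f,np.repeat(np.repeat(r,2,0),2,1)) for _,f,r in S]
        cost=lambda p:sum(1-(m&r).sum()/(m|r).sum() for f,r in up for m in[ms(f,p)])/len(up)
        a=np.array([g[0],g[1],g[2],90,zs+17.])
        r=minimize(cost,a,method="Nelder-Mead",options=dict(initial_simplex=np.vstack([a,a+np.diag([8,8,.15,-10,4])]),maxiter=250,xatol=.05,fatol=1e-4))
        print([o[0] for o in S],int(S[0][2].sum()),r.x.round(2),round(r.fun,3),"flat prior",round(cost(np.array([r.x[0],r.x[1],r.x[2],90,zs+17])),3))
    # clip: grey pixels in the middle of the upper face
    c,f,_=obs[-1];h=cv2.cvtColor(f["frame"],cv2.COLOR_BGR2HSV)
    x=r.x;R=Rn.from_euler("zx",[x[2],np.pi/2]).as_matrix()
    for n,q in(("clip",(0,22,18.5)),("off clip",(0,17,-20))):
        uv=proj(f,R@np.array(q)+[x[0],x[1],zs+17])[0].round().astype(int);print(n,uv,h[uv[1],uv[0]])
    return r.x
E
python3 -c "
from col import *
colfit((517,-12,-.27),8,('side','scene','wrist'))"
```

```text
['side'] 886 [ 5.1972e+02 -1.2710e+01 -1.0000e-01  1.0053e+02  2.6820e+01] 0.168 flat prior 0.216
['scene'] 1077 [ 5.0984e+02 -9.3900e+00  7.0000e-02  7.7460e+01  2.1420e+01] 0.095 flat prior 0.176
['wrist'] 11065 [ 5.1875e+02 -1.0430e+01 -4.9000e-01  7.2120e+01  2.2140e+01] 0.178 flat prior 0.204
['side', 'scene', 'wrist'] 886 [ 5.1793e+02 -1.2190e+01 -1.6000e-01  8.8080e+01  2.7750e+01] 0.196 flat prior 0.204
clip [329 131] [115  21 149]
off clip [314  78] [109 204 220]
```

```bash
python3 - <<'E'
from fit import *
for c in("side","scene","wrist"):
    f=viewer.grab_frame(c);h=cv2.cvtColor(f["frame"],cv2.COLOR_BGR2HSV)
    m=cv2.inRange(h,(100,90,30),(130,255,255))
    q=proj(f,cyl(75,8,48)+[517,-12,0]).astype(np.float32);w=np.zeros_like(m)
    cv2.fillConvexPoly(w,cv2.convexHull(q).astype(np.int32),255);m&=w
    l=np.argwhere(m>0)[:,::-1].astype(np.int32);hl=cv2.convexHull(l)
    print(c,"hull",cv2.approxPolyDP(hl,2.5,True)[:,0].tolist())
    R=Rn.from_euler("zx",[-.28,np.pi/2]).as_matrix()
    pp=proj(f,(M["soapbox"][0]-[0,0,47.5])@R.T+[517,-12,25]).astype(np.float32)
    print("  model",cv2.convexHull(pp)[:,0].round().astype(int).tolist())
    x0,y0,ww,hh=cv2.boundingRect(q.astype(np.int32));st=max(1,ww//36)
    hs=h[y0:y0+hh:st,x0:x0+ww:st].astype(int)
    for r in hs:
        print("".join("B" if 100<=a<=130 and s>90 else "r" if (a<8 or a>172) and s>90 else "k" if v<60 else "." if s<60 else "?" for a,s,v in r))
E
```

```text
side hull [[349, 241], [347, 251], [329, 270], [310, 260], [310, 253], [329, 233]]
  model [[348, 245], [337, 271], [314, 269], [310, 259], [323, 234], [345, 235]]
..............................................................
..............................................................
..............................................................
..............................................................
..............................................................
..............................................................
..............................................................
..............................................................
...............................??.............................
..............................BBBBB...........................
.............................BBBBBBBB.........................
............................BBBBBBBBBB??......................
.......................???.?BBBBBBB?..?BB?....................
...................?rrrrrr?BBBBBBB?......???..................
...............??rrrrrrr??BBBBBBB?.........BB?........
[... 5747 characters left out ...]
rrrrrrrrrrrrrrrrrrrrrrrr
........rrrrrrrrrrrrrrrrrrrrrrrrrrrrrrrrrrrrrrrrrrrrrrrrrrrrrrrr?
.........?rrrrrrrrrrrrrrrrrrrrrrrrrrrrrrrrr.kk?rrrrrrrrrrrrrrrr?.
..........?rrrrrrrrrrrrrrrrrrrrrrrrrrrrrrrrkkk?rrrrrrrrrrrrrrr...
...........?rrrrrrrrrrrrrrrrrrrrrrrrrrrrrrrrrrrrrrrrrrrrrrrrr....
.............rrrrrrrrrrrrrrrrrrrrrrrrrrrrrrrrrrrrrrrrrrrrrr?.....
..............?rrrrrrrrrrrrrrrrrrrrrrrrrrrrrrrrrrrrrrrrrr?.......
................?rrrrrrrrrrrrrrrrrrrrrrrrrrrrrrrrrrrrrrr?........
..................?rrrrrrrrrrrrrrrrrrrrrrrrrrrrrrrrrrr?..........
wrist hull [[357, 37], [354, 167], [313, 171], [280, 169], [274, 38]]
  model [[374, 156], [302, 180], [293, 178], [257, 60], [262, 47], [344, 27]]
```

```bash
sed -i 's/"zx"/"ZX"/' col.py; python3 -c "
from col import *
colfit((517,-12,-.27),8,('side','scene','wrist'))"
```

```text
['side'] 886 [ 5.1676e+02 -1.4750e+01 -1.6000e-01  9.7400e+01  2.6600e+01] 0.127 flat prior 0.17
['scene'] 1077 [ 5.158e+02 -9.570e+00 -2.200e-01  8.730e+01  2.620e+01] 0.064 flat prior 0.08
['wrist'] 11039 [ 5.1675e+02 -1.1410e+01 -2.8000e-01  8.6550e+01  2.0660e+01] 0.014 flat prior 0.045
['side', 'scene', 'wrist'] 886 [ 5.1705e+02 -1.1370e+01 -2.6000e-01  9.1600e+01  2.5560e+01] 0.104 flat prior 0.107
clip [317 132] [117  17 170]
off clip [316  77] [109 201 220]
```

Call:
move_arm --rows '[{"translation": [0.5, 0.01, 0.2], "twist": 0}, {"translation": [0.96, 0.02, 0.5], "twist": 0}, {"translation": [0.96, 0.02, 0.7], "twist": 0}, {"translation": [0.96, 0.02, 0.7], "twist": 0}]'

```text
time: 31.3
eef_pos: [516.7, -11.4, 101.5]
ee_rot: [-3.139, 0.0, 1.29]
force: [0.7, -0.4, 0.2]
width: 85.2
grip_force: 0.0
```

Call:
move_arm --rows '[{"translation": [0, 0, 0.4], "twist": 0}, {"translation": [0, 0, 0.8], "twist": 0}, {"translation": [0, 0, 0.95], "twist": 0}, {"translation": [0, 0, 0.95], "twist": 0}]'

```text
time: 31.8
eef_pos: [517.7, -12.1, 7.9]
ee_rot: [-3.141, 0.0, 1.289]
force: [0.4, 0.8, 0.7]
width: 85.2
grip_force: 0.0
```

Call:
move_arm --rows '[{"translation": [0, 0, 0], "twist": 0}, {"translation": [0, 0, 0], "twist": 0}, {"translation": [0, 0, 0], "twist": 0}, {"translation": [0, 0, 0], "twist": 0}, {"translation": [0, 0, 0], "twist": 0}, {"translation": [0, 0, 0], "twist": 0}, {"translation": [0, 0, 0], "twist": 0}]' --claw 1

```text
time: 32.67
eef_pos: [518.4, -12.0, 9.3]
ee_rot: [3.139, -0.0, 1.289]
force: [-1.8, -0.9, 7.2]
width: 61.1
grip_force: 65.6
```

Call:
move_arm --rows '[{"translation": [0, 0, -0.2], "twist": 0}, {"translation": [0, 0, -0.6], "twist": 0}, {"translation": [0, 0, -1.0], "twist": 0}, {"translation": [0, 0, -1.0], "twist": 0}]'

```text
time: 33.17
eef_pos: [519.3, -11.9, 111.1]
ee_rot: [3.135, -0.001, 1.29]
force: [1.1, 0.8, -1.3]
width: 61.1
grip_force: 66.0
```

Call:
move_arm --rows '[{"translation": [-0.4, 0.1, -0.1], "twist": 0}, {"translation": [-0.8, 0.2, -0.2], "twist": 0}]'

```text
time: 33.42
eef_pos: [514.0, -94.9, 127.4]
ee_rot: [-3.141, 0.0, 1.291]
force: [0.4, 0.9, -2.1]
width: 61.0
grip_force: 65.8
```

Call:
move_arm --rows '[{"translation": [-0.4, 0.1, 0], "twist": 0}, {"translation": [-0.8, 0.2, 0], "twist": 0}]'

```text
time: 33.67
eef_pos: [511.0, -177.8, 127.1]
ee_rot: [-3.141, -0.0, 1.289]
force: [0.4, 0.6, -1.8]
width: 61.2
grip_force: 65.8
```

Call:
move_arm --rows '[{"translation": [-0.35, 0.09, 0], "twist": -0.2}, {"translation": [-0.68, 0.17, 0], "twist": -0.4}, {"translation": [-0.68, 0.17, 0], "twist": -0.53}, {"translation": [-0.68, 0.17, 0], "twist": -0.53}]'

```text
time: 34.17
eef_pos: [508.5, -246.7, 126.9]
ee_rot: [-3.141, -0.001, 1.704]
force: [-0.6, -0.2, -2.0]
width: 61.2
grip_force: 65.8
```

```bash
python3 - <<'E'
from h import *
s=bot.sense();print(s["eef_pos"],s["ee_rot"],s["width"])
f=viewer.grab_frame("wrist");h=cv2.cvtColor(f["frame"],cv2.COLOR_BGR2HSV).astype(int)[::9,::7]
for r in h: print("".join("B" if 100<=a<=130 and q>110 else "Y" if 15<=a<=35 and q>120 else "k" if v<60 else "w" if q<25 and v>170 else "." for a,q,v in r))
E
```

```text
[ 508.45753142 -246.6603199   126.90627886] [-3.14071483e+00 -7.45388910e-04  1.70434636e+00] 61.16592524607398
........................................ww..................................................
................................w........www................................................
..........................................ww....................www.........................
................................................................ww..........................
....................w.....wwww...ww.........................................................
............wwww...www....ww.wwwww.w............ww....w.w...................................
............w.ww.wwwwww...ww.ww.wwwww.ww........www....wwww.................................
...........wwww.w.wwwwww.w..wwwwwww.w.wwwwwwww.ww.......wwwwww..............................
.............wwwwwwwwwww.wwwwwwwwwwwwww.w.wwwwwwww......wwwww.wwwwww........................
.............wwwwwwwwwwww.w.wwwww.ww..www.www..w.ww....w.w....w.www.........................
..............wwwwwwwwwww.wwww.www..ww.w..w..ww.www...ww.w
[... 3333 characters left out ...]
......kBBBBBBBkkkkkkkkkkkkkkkkkkkkkkkkk..........
.w.....kkkkkkkkk.kkkkkkYYYYkkkkkkkkBBBkkBkkkkkkkkkkkBkBBkkkkkkkkYYYYkkkkkk.kkkkkkkkk........
...w..kkkkkkkkkkkkkkkkkYYYYkkkkkkkkkkkBkBkkkkkkkkkkkBBBkkkkkkkkkYYYYkkkkkkkkkkkkkkkkk.......
.w.w.kkkkkkkkkkkkkkkkk.YYYYkkkkkkkkkkkkkkkkkkkkkkkkkkkBkkkkkkkkkYYYYYkkkkkkkkkkkkkkkkk......
..wkkkkkkkkkkkkkkkkkk.wYYYYYkkkkkkkkkkkkkkkkkkkkkkkkkkkkkkkkkkkYYYYY..kkkkkkkkkkkkkkkkkk....
..kkkkkkkkkkkkkkkkkk..wYYYYYkkkkkkkkkkkkkkkkkkkkkkkkkkkkkkkkkkkYYYYY...kkkkkkkkkkkkkkkkkk...
kkkkkkkkkkkkkkkkkkk...w.YYYkkkkkkkkkkkkkkkkkkkkkkkkkkkkkkkkkkkkkYYYY....kkkkkkkkkkkkkkkkkk..
kkkkkkkkkkkkkkkkkk......YYkkkkkkkkkkkkkkkkkkkkkkkkkkkkkkkkkkkkkkkYYY.....kkkkkkkkkkkkkkkkkkk
```

```bash
python3 - <<'E'
from h import *
f=viewer.grab_frame("wrist");h=cv2.cvtColor(f["frame"],cv2.COLOR_BGR2HSV).astype(int)
Y=(h[...,0]>=15)&(h[...,0]<=35)&(h[...,1]>120)
for c in(160,480): 
    r=np.where(Y[:,c])[0];r0=r[r>120][0];print("rim outer",c,r0,onz(f,(c,r0),65))
for c in(188,195,440,446):
    r=np.where(Y[:,c])[0];r=r[(r>250)&(r<400)];print("div",c,r[:1],r[-1:],onz(f,(c,r[0]),50))
c,s=np.cos(.135),np.sin(.135)
for q in((-100,137.5),(100,137.5),(-80,2.5),(80,2.5)): print(q,519.5+c*q[0]-s*q[1],-316+s*q[0]+c*q[1])
E
```

```text
rim outer 160 148 [ 411.26505858 -189.19899556]
rim outer 480 147 [ 594.25413338 -164.13672209]
div 188 [309] [338] [ 424.2768682  -301.25366161]
div 195 [309] [337] [ 429.29391942 -300.56804451]
div 440 [309] [338] [ 604.09069277 -277.0833669 ]
div 446 [309] [338] [ 608.38694846 -276.51600908]
(-100, 137.5) 401.90369911603483 -193.2100980601095
(100, 137.5) 600.0839653569444 -166.29203585863985
(-80, 2.5) 439.89141772611777 -324.2899715525765
(80, 2.5) 598.4356307188455 -302.7555217914007
```

Call:
move_arm --rows '[{"translation": [0, 0.02, 0.3], "twist": 0}, {"translation": [0, 0.02, 0.65], "twist": 0}, {"translation": [0, 0.02, 0.9], "twist": 0}, {"translation": [0, 0.02, 1.0], "twist": 0}, {"translation": [0, 0.02, 1.0], "twist": 0}]'

```text
time: 34.9
eef_pos: [511.0, -246.1, 27.5]
ee_rot: [-3.141, -0.0, 1.705]
force: [0.1, -0.1, -1.0]
width: 61.3
grip_force: 65.8
```

Call:
move_arm --rows '[{"translation": [0, 0, 0.08], "twist": 0}, {"translation": [0, 0, 0.14], "twist": 0}, {"translation": [0, 0, 0.17], "twist": 0}, {"translation": [0, 0, 0.18], "twist": 0}, {"translation": [0, 0, 0.18], "twist": 0}]'

```text
time: 35.52
eef_pos: [511.0, -246.4, 9.7]
ee_rot: [3.142, 0.0, 1.706]
force: [-0.1, -0.2, -1.8]
width: 60.9
grip_force: 65.8
```

Call:
move_arm --rows '[{"translation": [0, 0, 0.01], "twist": 0}, {"translation": [0, 0, 0.02], "twist": 0}, {"translation": [0, 0, 0.02], "twist": 0}]'

```text
time: 35.9
eef_pos: [510.9, -246.4, 7.5]
ee_rot: [-3.142, -0.0, 1.706]
force: [0.1, 0.3, -1.2]
width: 61.4
grip_force: 65.8
```

Call:
move_arm --rows '[{"translation": [0, 0, 0.01], "twist": 0}, {"translation": [0, 0, 0.015], "twist": 0}, {"translation": [0, 0, 0.015], "twist": 0}]'

```text
time: 36.28
eef_pos: [510.9, -246.4, 6.3]
ee_rot: [3.142, 0.0, 1.706]
force: [-1.9, 1.0, 4.6]
width: 61.1
grip_force: 66.2
```

Call:
move_arm --rows '[{"translation": [0, 0, 0.005], "twist": 0}, {"translation": [0, 0, 0.01], "twist": 0}, {"translation": [0, 0, 0.01], "twist": 0}]'

```text
time: 36.65
eef_pos: [510.9, -246.4, 6.3]
ee_rot: [3.142, 0.0, 1.706]
force: [-7.8, 4.3, 18.0]
width: 61.1
grip_force: 68.2
```

Firm contact with the bay floor. I'll ease off, open and retreat.

Call:
move_arm --rows '[{"translation": [0, 0, -0.01], "twist": 0}, {"translation": [0, 0, -0.01], "twist": 0}]'

```text
time: 36.9
eef_pos: [511.0, -246.5, 6.4]
ee_rot: [3.141, 0.0, 1.706]
force: [-2.5, 1.5, 6.3]
width: 61.1
grip_force: 66.9
```

Call:
move_arm --rows '[{"translation": [0, 0, 0], "twist": 0}, {"translation": [0, 0, 0], "twist": 0}, {"translation": [0, 0, 0], "twist": 0}, {"translation": [0, 0, 0], "twist": 0}, {"translation": [0, 0, 0], "twist": 0}]' --claw -1

```text
time: 37.52
eef_pos: [510.9, -246.4, 6.1]
ee_rot: [3.142, 0.0, 1.706]
force: [0.3, -0.3, 0.6]
width: 85.4
grip_force: 0.0
```

Call:
move_arm --rows '[{"translation": [0, 0, -0.2], "twist": 0}, {"translation": [0, 0, -0.6], "twist": 0}, {"translation": [0, 0, -1.0], "twist": 0}]'

```text
time: 37.9
eef_pos: [511.0, -246.4, 108.5]
ee_rot: [3.141, 0.0, 1.706]
force: [0.5, 0.0, -0.1]
width: 85.4
grip_force: 0.0
```

Call:
move_arm --rows '[{"translation": [0, 0, -0.5], "twist": 0}, {"translation": [0, 0, -1.0], "twist": 0}]'

```text
time: 38.15
eef_pos: [510.7, -246.3, 209.2]
ee_rot: [3.141, 0.001, 1.706]
force: [0.0, 0.1, 0.4]
width: 85.7
grip_force: 0.0
```

Call:
move_arm --rows '[{"translation": [0.5, 0, 0], "twist": 0}, {"translation": [1.0, 0, 0], "twist": 0}, {"translation": [1.0, 0, 0], "twist": 0}]'

```text
time: 38.52
eef_pos: [497.0, -144.9, 207.7]
ee_rot: [3.141, 0.0, 1.708]
force: [-0.5, -1.6, 1.1]
width: 85.4
grip_force: 0.0
```

```bash
python3 - <<'E'
from col import *
from w import look
print(bot.sense()["eef_pos"],bot.sense()["force"],bot.sense()["time"])
colfit((511,-246,.13),5,("scene","side","wrist"),58)
look(["mug"],"fin",{"mug":(529,-396,.05)},{"mug":5},("scene","side","wrist"))
f=viewer.grab_frame("scene");h=cv2.cvtColor(f["frame"],cv2.COLOR_BGR2HSV).astype(int)[195:320:2,95:255:1]
for r in h[:, ::2]: print("".join("B" if 100<=a<=130 and q>110 else "Y" if 15<=a<=35 and q>120 else "k" if v<60 else "w" if q<25 and v>170 else "." for a,q,v in r))
E
```

```text
[ 497.01712847 -144.86802271  207.65430656] [-0.45727159 -1.62526189  1.13296823] 38.525
['scene'] 1151 [ 5.1048e+02 -2.4489e+02  1.3000e-01  8.8920e+01  2.3150e+01] 0.056 flat prior 0.061
['side'] 331 [ 5.0976e+02 -2.5827e+02  1.8000e-01  1.2396e+02  3.6230e+01] 0.139 flat prior 0.532
['wrist'] 4939 [ 5.1332e+02 -2.5890e+02  1.4000e-01  1.0526e+02  1.0250e+01] 0.017 flat prior 0.169
['scene', 'side', 'wrist'] 1151 [ 5.1122e+02 -2.4451e+02  1.1000e-01  9.4300e+01  2.3960e+01] 0.244 flat prior 0.255
clip [314 331] [110  21 111]
off clip [315 295] [110 197 221]
mug scene [(0.66, [136.0, 256.0], 1223)]
mug side [(0.88, [362.0, 163.0], 573), (0.66, [264.0, 200.0], 385)]
mug wrist [(0.86, [311.0, 403.0], 1253)]
  fit [ 5.2893e+02 -3.9507e+02  1.9000e-01] 0.319
wwwwwwwwwwwwwwwwwww.........................k...................................
wwwwwwwwwwwwwwwwwwwwww..........................................................
wwwwwwwwwwwwwwwwwwwwwww.........................................................
wwwwwwwwwwwwwwwwwwwwwww.....................k........kk.....................www.
wwwwwwwwww
[... 4068 characters left out ...]
YYYYYYYYYYYYYY.YY...................................
www.....YYYYYYYYYYYYYYYYYYYYYYYYYYYYY.YY........................................
www......YYYYYYYYYYYYYYYYYYYYYYY................................................
www......YYYYYYYYYYYYYYYYYYYY...................................................
www......YYYYYYYYYYYY...........................................................
www.......YYYYYYY..................................wwwww........................
www.......Y.Y........................................wwwwww................Y....
www....................................................wwww.....................
www...wwwww.....................................................................
```

The scene frame shows the soap box flat in the white bay with the grey clip patch on its upper face. The mug stands upright in the blue bay with its handle towards the divider. The arm is clear of both.

```bash
python3 -c "
from rig import bot
print(bot.close_job())"
```

```text
the job is handed in; nothing more can be done
None
```

The job is handed in at about 39 s: the mug stands upright in the blue bay, and the soap box was laid clip up on the red trivet, let go, retaken and laid flat, clip up, in the white bay. The final camera check agreed, but the verdict was not shown.

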